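Set the shooting board's swivel fence to 30 degrees and lock it

TASK

Set the shooting board's fence for a 30 degree mitre: slacken the black wing knob fully so that the fence swings freely (never drag it while it is clamped), swing the fence until its pointer stands at the 30 degree line of the scale, and tighten the knob again firmly by feel, as a joiner would by hand, neither just nipped up nor wrung hard, without disturbing that setting. Leave the plane, batten, mallet and try square where they lie.

Things in the scene. Friction and masses are not known exactly. Their poses are not given: they have to be found in the camera images.
- board: Shooting board, fixed to the bench. Plywood deck 400 mm (x) by 335 mm (y), top 36 mm above the bench; on its right (-y) side runs the plane's chute, 18 mm high. Origin on the bench under the board; x away from the robot, y left, z up, yaw up to 15 degrees either way. Fence pivot at (30, -130) mm, knob axis at (91, -15) mm.
- pivot (a point): Centre of the fence's vertical pivot, at the height of the deck's top (36 mm above the bench).
- mark30 (a point): On the 30 degree line, on the deck, 268 mm from the pivot. The brass scale lies 263 to 293 mm from the pivot: long black lines at 0 (fence along the board's +y, square to the chute), 15, 30 and 45 degrees, short ones every 5; angles grow as the fence's free end comes towards the robot (counter-clockwise from above).
- fence: Swivel fence: aluminium bar 20 mm thick, 34 mm high, reaching 245 mm from the pivot, with a slotted quadrant plate (6 mm thick, radius 158 mm) on its far side. Origin at the pivot on the deck; y along the bar's middle to the free end, z up. Angle = its yaw less the board's; range -2 to 48 degrees, starts at 0 to 16. Slack, it swings with 0.6 N m and stays where left; clamped, it holds.
- pointer (a point): Tip of the thin steel pointer at the fence's free end, on the deck, 262 mm from the pivot on the bar's middle line.
- fence_grip (a point): Middle of the bar's section 205 mm from the pivot, 17.5 mm above the deck and as far below the bar's top: clear of the quadrant, good to hold from above across the bar's 20 mm or to push from either side.
- clamp: Black wing knob with its screw (right-hand steep thread, 5 mm a turn) and steel collar, upright through the quadrant's arc slot; it stays put when the fence swings. Origin on its axis under the collar, 42 mm above the bench; x along the wings, z up. Counter-clockwise from above slackens. It is found clamped, less firmly than it should be, and is slack after up to 0.85 rad of turning.
- wings (a point): Centre of the knob's wings, on its axis, 88 mm above the bench. Flat wings 60 mm long (along the knob's x), 12 mm thick, 24 mm high, 26 mm hub in the middle reaching 2 mm above them, 18 mm neck below. Take them from above across the thickness. All around within 100 mm stays lower than 77 mm.
- collar (a point): On the axis under the collar (34 mm wide). Slack, the knob turns with 0.03 N m. From where the collar bites, clamping grows by 71 N and the moment needed to keep the knob turning slowly by 0.53 N m per radian: firm is 78 N, 0.58 N m (58 to 98 N, 0.43 to 0.72 N m), some 1.1 rad past the bite; 150 N spoils the thread. If the hand stops abruptly the moment read may be up to 0.25 N m less.
- plane: Bystander: iron bench plane 245 mm long lying on its side in the chute, 62 mm high there. Origin under its sole.
- batten: Bystander: hardwood batten 300 x 45 x 20 mm on the bench, left of the board. Origin under its middle.
- square: Bystander: try square, 105 mm stock and 150 mm blade, on the bench at the far left. Origin under the stock.
- mallet: Bystander: joiner's mallet, 110 x 60 x 70 mm head, lying on the bench right of the board. Origin under it, in the handle.

How it is judged:
On the way, in this order (a step that is already met when the one before it is completed fails the run):
1. the knob is slackened until its collar no longer presses on the quadrant (contact force between clamp and fence below 3 N), for 0.2 s.
2. the slack fence is swung to 30 degrees, within 1 degree (angle between the y axis of fence and the y axis of board, either way round between 0.5061 and 0.5411 rad and contact force between clamp and fence below 6 N), for 0.2 s.
At the end, for the whole second after the job is handed in: The fence stands at rest at 30 degrees to the board within 1 degree, and the knob at rest clamps it with 58 to 98 N (angle between the y axis of fence and the y axis of board, either way round between 0.5061 and 0.5411 rad and contact force between clamp and fence between 58 and 98 N and angular speed of fence below 0.02 rad/s and angular speed of clamp below 0.05 rad/s); the robot touches nothing.
It fails at once if the fence is dragged round while it is still clamped (turning faster than 0.1 rad/s under more than 20 N of clamping) (contact force between clamp and fence above 20 N and angular speed of fence above 0.1 rad/s).
It fails at once if the knob is wrung to more than 150 N of clamping (contact force between clamp and fence above 150 N).
It fails at once if the plane, batten, try square or mallet is shifted by more than 20 mm (distance of any of plane, batten, square, mallet from where it was at the start of the episode above 0.02 m).
It also fails if it takes over 70 s, if anything falls off the work surface, if the arm or the gripper's body presses on something with over 40 N, if the wrist force passes 120 N, or if a joint passes its speed limit or range.

ROBOT

A 6-joint arm with a two-finger parallel gripper is mounted at the origin on the work surface. World frame = base frame: x ahead of the robot, y to its left, z up, the work surface at z = 0. Lengths are in m, angles in rad, forces in N, time in s.
With the tool pointing down it reaches from about 0.375 to 0.975 m from the base axis. Payload 3.8 kg.
Tool frame: the origin (TCP) lies midway between the tips of the shut fingers; the grasp point (between the pads) lies 19 mm behind it; z points along the fingers, y is the line along which they close (so a half turn about z gives the same grasp; the last joint's range is limited). The gripper opens to 88 mm and grips with 3 to 60 N. Pads are 18 mm wide; open, the fingers measure 123 mm over their backs; the gripper's body (75 mm by 187 mm) begins 45 mm behind the grasp point.
Start: joints at [1.11, 0.264, 1.604, -0, 1.274, -0.037], TCP at [0.278, 0.615, 0.239] pointing down, gripper open.
Joint ranges: [-2.63, 2.63], [-0.94, 2.18], [0.31, 2.57], [-1.31, 4.45], [0, 2.66], [-2.55, 2.55]. Speed limits (rad/s): [2.57, 2.57, 3.14, 3.14, 3.14, 3.14].

INTERFACE

Orientations are given as a rotation vector (axis times angle).
In Python, from cell import manip, inverse_kinematics, cams, order gives the robot as it stands. Calls block until the motion is done:
- manip.move_pose(position, orientation): joint-space move of the TCP to a pose.
- manip.move_linear(position, rate=0.15, rot=None): straight line of the TCP; rot=None keeps the orientation; rate is the mean speed in m/s.
- manip.set_joints(angles): joint-space move.
- manip.set_gripper(opening, force=None): finger opening in m; force is the grip in N (None keeps the last); returns when the fingers have stopped.
- manip.dwell(seconds).
- inverse_kinematics(position, orientation): joint angles nearest the present ones, or None.
- manip.state(): the state.
- cams.capture(name): name is "side" or "top" or "wrist"; returns a dict with "image" (400x640x3 uint8, blue, green, red), "z_map" (400x640 float32, m along the optical axis (not along the pixel's ray), 0 where there is no reading), "intrinsics" (3x3 intrinsics, pixels), "k1" (the pictures are not rectified: a ray, as slopes to the right and down, at radius r is drawn at 1 + k1 r^2 times it, then the intrinsics apply), "position" and "orientation" of the camera in the world; the wrist camera has in their place "T_tool_cam" (4x4, takes a point from camera to tool coordinates, whose origin is the TCP and whose axes are the flange's). Camera axes: x right, y down, z forward; pixel columns grow to the right and rows downward; lengths in m; the calibration is good to about 2 mm. A picture is of the moment at which its call begins: read the wrist's pose just before it.
A pose or a line that the arm cannot do raises manip.IKError and nothing moves.
- order.close_job(): hands the job in; it is judged then, once.
The state is a dict: "clock": time; "joint_pos": joint angles; "joint_velocities": joint speeds; "tau": joint torques, N m; "tool_pos": TCP position; "tcp_rot": TCP orientation; "contact_force": force on the tool from outside, world axes, zero at the start; "moment": the same for the moment, N m; "gripper_width": finger opening in m; "grasp_force": force on a finger pad.
Only numpy, scipy, OpenCV 4.12 (cv2) and the standard library are available. Lean on these libraries where they do the work, as an engineer would, in place of code of your own. Each camera call takes 0.05 s, during which the arm holds its last target. There are 200 camera calls.

## Working session

There is one attempt and no reset: what is moved stays moved. The work goes in short steps, each a Python script; the robot and the scene stay as the last script left them, time stands still between calls to the robot, and variables do not carry over. Pictures are saved under pics/ and viewed, at most 10 in all, crops included, and the job is handed in when it is done.

```bash
ls; mkdir -p pics
cat > h.py <<'E'
import numpy as np, cv2
from scipy.spatial.transform import Rotation as R
from cell import manip, inverse_kinematics, cams, order
def shot(name):
    s=manip.state(); c=cams.capture(name)
    if name=="wrist":
        T=np.eye(4); T[:3,:3]=R.from_rotvec(s["tcp_rot"]).as_matrix(); T[:3,3]=s["tool_pos"]
        T=T@np.array(c["T_tool_cam"])
    else:
        o=np.array(c["orientation"]); T=np.eye(4)
        T[:3,:3]=o if o.shape==(3,3) else R.from_rotvec(o).as_matrix(); T[:3,3]=c["position"]
    c["T"]=T; return c
def ray(c,u,v):
    K=np.array(c["intrinsics"]); d=np.array([(u-K[0,2])/K[0,0],(v-K[1,2])/K[1,1]]); p=d.copy()
    for _ in range(20): p=d/(1+c["k1"]*(p@p))
    return c["T"][:3,:3]@np.array([p[0],p[1],1.])
def at_z(c,u,v,z):
    r=ray(c,u,v); o=c["T"][:3,3]; return o+r*(z-o[2])/r[2]
def proj(c,P):
    q=np.linalg.inv(c["T"])@np.append(P,1); p=q[:2]/q[2]; p=p*(1+c["k1"]*(p@p)); K=np.array(c["intrinsics"])
    return p[0]*K[0,0]+K[0,2],p[1]*K[1,1]+K[1,2]
E
python3 - <<'E'
from h import *
import pickle
c=shot("top"); pickle.dump(c,open("top.pkl","wb")); cv2.imwrite("pics/top.png",c["image"])
print(c["position"],c["orientation"],c["k1"],c["intrinsics"])
s=manip.state();print({k:np.round(v,3) for k,v in s.items()})
E
```

```text
pics
[0.39521375 0.03382005 1.95503526] [-2.14009047  2.19706779 -0.0945473 ] -0.035883089374400136 [[493.46742912   0.         314.76289523]
 [  0.         493.46742912 199.16455061]
 [  0.           0.           1.        ]]
{'clock': np.float64(0.05), 'joint_pos': array([ 1.11 ,  0.265,  1.605,  0.   ,  1.274, -0.037]), 'joint_velocities': array([-0.001,  0.001, -0.001,  0.002, -0.002, -0.002]), 'tau': array([ 0.0000e+00, -5.0395e+01, -3.5833e+01,  7.3000e-02,  2.4000e-02,
       -0.0000e+00]), 'tool_pos': array([0.277, 0.615, 0.237]), 'tcp_rot': array([-6.610e-01, -3.071e+00,  3.000e-03]), 'contact_force': array([ 0.114, -0.022,  0.287]), 'moment': array([ 0.018, -0.026,  0.001]), 'grasp_force': np.float64(0.0), 'gripper_width': np.float64(0.088)}
```

View pics/top.png

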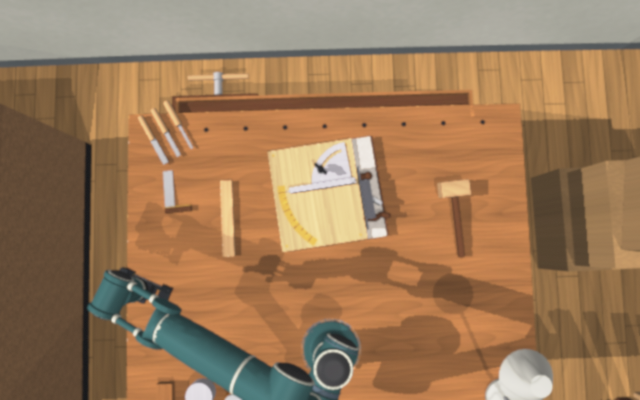

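The top view shows the board at about (268–386, 137–250), the knob near (321,168), the fence from (288,190) to (356,181), and the scale at the lower left. I'll enlarge it.

Run:
```python
from h import *
import pickle
c=pickle.load(open("top.pkl","rb"))
cv2.imwrite("pics/top2.png",cv2.resize(c["image"][125:260,255:400],None,fx=4.4,fy=4.4,interpolation=cv2.INTER_CUBIC))
for u,v,z in [(268,152,.036),(285,251,.036),(321,168,.1),(356,181,.07),(288,190,.07)]: print(u,v,at_z(c,u,v,z))
```

```text
268 152 [0.7706405  0.22675322 0.036     ]
285 251 [0.38020301 0.16740319 0.036     ]
321 168 [0.69083485 0.0197854  0.1       ]
356 181 [ 0.64140234 -0.11373859  0.07      ]
288 190 [0.6135831 0.1487553 0.07     ]
```

View pics/top2.png

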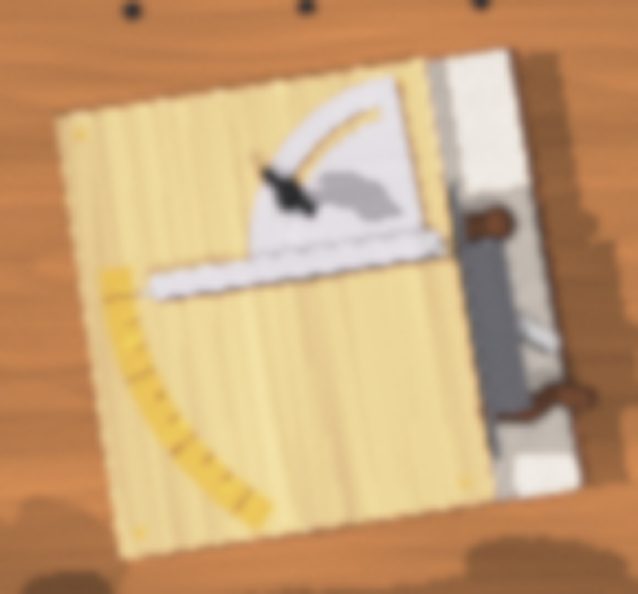

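```bash
cat >> h.py <<'E'
def down(yaw): return (R.from_euler('z',yaw)*R.from_euler('x',np.pi)).as_rotvec()
def yaw_now():
    m=R.from_rotvec(manip.state()["tcp_rot"]).as_matrix(); return np.arctan2(m[1,0],m[0,0])
E
python3 - <<'E'
from h import *
for d in range(-180,181,30):
    q=inverse_kinematics([.69,.02,.085],down(np.radians(d))); print(d,None if q is None else np.round(q,2))
print(cams.capture("wrist")["T_tool_cam"], np.degrees(yaw_now()))
E
```

```text
-180 [-0.01  0.42  1.7   0.    1.03 -1.58]
-150 [-0.01  0.42  1.7   0.    1.03 -2.1 ]
-120 None
-90 None
-60 None
-30 [-0.01  0.42  1.7  -0.    1.03  2.09]
0 [-0.01  0.42  1.7  -0.    1.03  1.56]
30 [-0.01  0.42  1.7  -0.    1.03  1.04]
60 [-0.01  0.42  1.7  -0.    1.03  0.52]
90 [-0.01  0.42  1.7  -0.    1.03 -0.01]
120 [-0.01  0.42  1.7  -0.    1.03 -0.53]
150 [-0.01  0.42  1.7   0.    1.03 -1.05]
180 [-0.01  0.42  1.7   0.    1.03 -1.58]
[[ 5.00704117e-05 -9.64190789e-01 -2.65209577e-01  6.81127916e-02]
 [ 9.99999999e-01  4.85686152e-05  1.22205246e-05  1.60567319e-03]
 [ 1.09794463e-06 -2.65209577e-01  9.64190790e-01 -1.45307610e-01]
 [ 0.00000000e+00  0.00000000e+00  0.00000000e+00  1.00000000e+00]] 155.71629421114886
```

Run:
```python
from h import *
import pickle
manip.move_pose([.62,.05,.36],down(np.radians(90)))
manip.dwell(.2)
c=shot("wrist"); pickle.dump(c,open("w1.pkl","wb")); cv2.imwrite("pics/w1.png",c["image"])
print(manip.state()["clock"],manip.state()["tool_pos"],c["intrinsics"],c["k1"])
```

```text
2.7417 [0.61994449 0.05062242 0.35986502] [[285.95529529   0.         322.12526724]
 [  0.         285.95529529 201.6635519 ]
 [  0.           0.           1.        ]] -0.04445814432918229
```

View pics/w1.png

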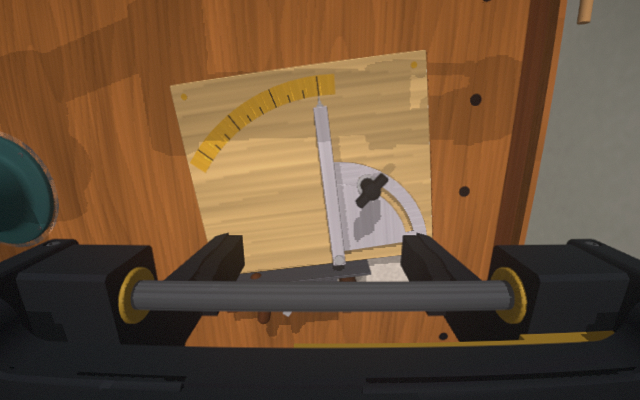

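The wrist view shows the knob at about (371,190), the fence from (320,105) to (339,262), and the scale at upper left. I'll enlarge it to read exact pixels.

Run:
```python
from h import *
import pickle
c=pickle.load(open("w1.pkl","rb"))
cv2.imwrite("pics/w1b.png",cv2.resize(c["image"][65:265,175:440],None,fx=3,fy=3,interpolation=cv2.INTER_CUBIC))
```

```text
(no output)
```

View pics/w1b.png

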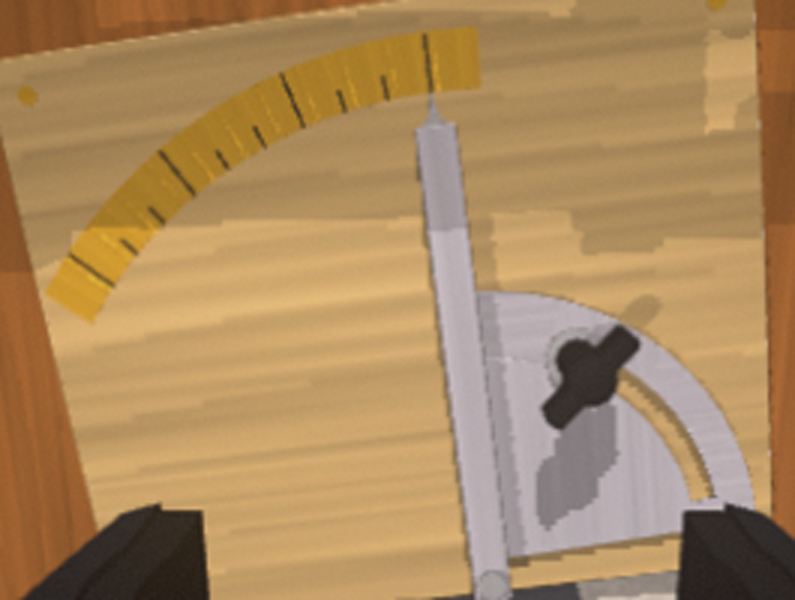

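Run:
```python
from h import *
import pickle
from scipy.optimize import least_squares
c=pickle.load(open("w1.pkl","rb"))
f=lambda u,v,z: at_z(c,u/3+175-1/3,v/3+65-1/3,z)[:2]
L=[(0,(425,35),(431,92)),(15,(282,74),(303,127)),(30,(160,152),(194,194)),(45,(71,255),(113,286))]
inn=np.array([f(*l[2],.037) for l in L]); out=np.array([f(*l[1],.037) for l in L]); th=np.radians([l[0] for l in L])
hub=f(586,371,.101); w1=f(633,336,.1); w2=f(552,420,.1); tip=f(433,97,.037); pin=f(492,585,.071)
def model(p):
    Rm=lambda a:np.array([[np.cos(a),-np.sin(a)],[np.sin(a),np.cos(a)]])
    piv=p[:2]; d=np.array([[-np.sin(p[2]+t),np.cos(p[2]+t)] for t in th])
    kn=piv+Rm(p[2])@np.array([.061,.115])
    return np.r_[(piv+p[3]*d-inn).ravel(),(piv+p[4]*d-out).ravel(),hub-kn,pin-piv]
r=least_squares(model,[.64,-.11,.1,.265,.29]); p=r.x
print(p,np.degrees(p[2]),np.round(r.fun*1000,1))
d=tip-p[:2]; print("tip",tip,np.linalg.norm(d),"fence angle",np.degrees(np.arctan2(-d[0],d[1])-p[2]))
print("hub",hub,"wing mid",(w1+w2)/2,"len",np.linalg.norm(w1-w2),"dir",np.degrees(np.arctan2(*(w1-w2)[::-1])))
# also depth at hub
u,v=586/3+175,371/3+65; z=c["z_map"][int(v),int(u)]; print("hub z",(c["T"][:3,3]+ray(c,u,v)*z)[2])
np.save("p.npy",p)
```

```text
[ 0.64711589 -0.09651464  0.12996893  0.26125042  0.28890348] 7.446671245880951 [-0.9  0.3 -0.  -0.   0.4 -0.2  0.4  0.5 -1.5  0.1 -0.7 -0.7  0.2  0.1
  0.1  0.4 -3.   3.7  1.  -3.3]
tip [0.61523544 0.15975823] 0.25824823020557347 fence angle -0.3554822505721566
hub [0.68968416 0.02916282] wing mid [0.69295409 0.02520536] len 0.05622516427925297 dir 48.24066094645496
hub z 0.10016162250143751
```

```bash
cat >> h.py <<'E'
K=np.array([.6926,.0258])
def knob(yaw,z=.079): manip.move_pose([K[0],K[1],z],down(yaw))
def rep(t=""):
    s=manip.state(); print(t,round(float(s["clock"]),2),"yaw",round(float(np.degrees(yaw_now())),1),"pos",np.round(s["tool_pos"],4),"F",np.round(s["contact_force"],1),"M",np.round(s["moment"],3),"w",round(float(s["gripper_width"]),4),"g",round(float(s["grasp_force"]),1))
E
python3 - <<'E'
from h import *
y=np.radians(48.2)
manip.set_gripper(.045)
knob(y,.15); rep()
manip.move_linear([K[0],K[1],.079],.1); rep("down")
manip.set_gripper(0.0,60); rep("grip")
for i in range(1,4):
    knob(y+.08*i,.079+.005*.08*i/6.28); rep(i)
E
```

```text
4.41 yaw 48.3 pos [0.6932 0.0259 0.151 ] F [ 0.1 -0.2 -0.2] M [-0.044  0.131  0.05 ] w 0.045 g 0.0
down 5.27 yaw 48.2 pos [0.6931 0.0258 0.0795] F [-1.1  0.1  0.5] M [-0.049  0.109 -0.01 ] w 0.0451 g 0.0
grip 5.72 yaw 48.2 pos [0.6953 0.0241 0.0802] F [ 5.6 -4.5 -2.5] M [-0.692 -0.651  0.002] w 0.0246 g 60.0
1 5.97 yaw 52.8 pos [0.6951 0.0242 0.0802] F [ 6.  -4.1 -2.4] M [-0.574 -0.568  0.046] w 0.0245 g 60.0
2 6.22 yaw 57.4 pos [0.6949 0.0244 0.0803] F [ 4.8 -3.6 -1.7] M [-0.561 -0.484 -0.042] w 0.0241 g 60.0
3 6.47 yaw 62.0 pos [0.6947 0.0245 0.0803] F [ 5.  -4.5 -1.9] M [-0.513 -0.41   0.021] w 0.0247 g 60.0
```

Run:
```python
from h import *
import pickle
c=shot("wrist"); pickle.dump(c,open("w2.pkl","wb")); cv2.imwrite("pics/w2.png",c["image"])
```

```text
(no output)
```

View pics/w2.png

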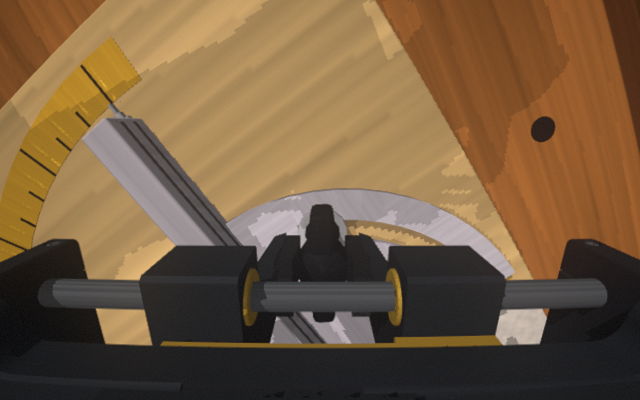

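The wing (tip at (321,210)) still lies along the tool's x-axis, so the knob has turned with the hand. I'll recentre on the axis and go on slackening.

```bash
sed -i 's/^K=.*/K=np.array([.6952,.0239])/' h.py
python3 - <<'E'
from h import *
y=np.radians(48.2)
for a in [.24,.35,.5,.65,.8,.95]:
    knob(y+a,.079+.005*a/6.28); rep(a)
manip.dwell(.3); rep()
import pickle
c=shot("wrist"); pickle.dump(c,open("w3.pkl","wb")); cv2.imwrite("pics/w3.png",cv2.resize(c["image"][150:350,200:440],None,fx=3,fy=3))
E
```

```text
0.24 6.77 yaw 61.9 pos [0.6949 0.0243 0.0802] F [-3.4  1.5  5.6] M [0.213 0.682 0.071] w 0.0248 g 60.0
0.35 7.02 yaw 68.3 pos [0.6946 0.0245 0.0803] F [-4.3  1.2  5.5] M [0.186 0.816 0.02 ] w 0.0249 g 60.0
0.5 7.28 yaw 76.9 pos [0.6942 0.0246 0.0803] F [-5.2  1.7  5.6] M [0.249 0.97  0.045] w 0.0244 g 60.0
0.65 7.55 yaw 85.5 pos [0.6937 0.0246 0.0804] F [-7.1  2.8  6.1] M [0.265 1.138 0.083] w 0.0243 g 60.0
0.8 7.82 yaw 94.1 pos [0.6933 0.0247 0.0805] F [-7.1  2.4  7.5] M [0.268 1.326 0.022] w 0.0241 g 60.0
0.95 8.08 yaw 102.7 pos [0.6929 0.0246 0.0806] F [-9.1  2.   8.1] M [ 0.191  1.495 -0.024] w 0.0243 g 60.0
 8.38 yaw 102.6 pos [0.6929 0.0246 0.0806] F [-8.2  2.   7.7] M [ 0.205  1.486 -0.023] w 0.0244 g 60.0
```

View pics/w3.png

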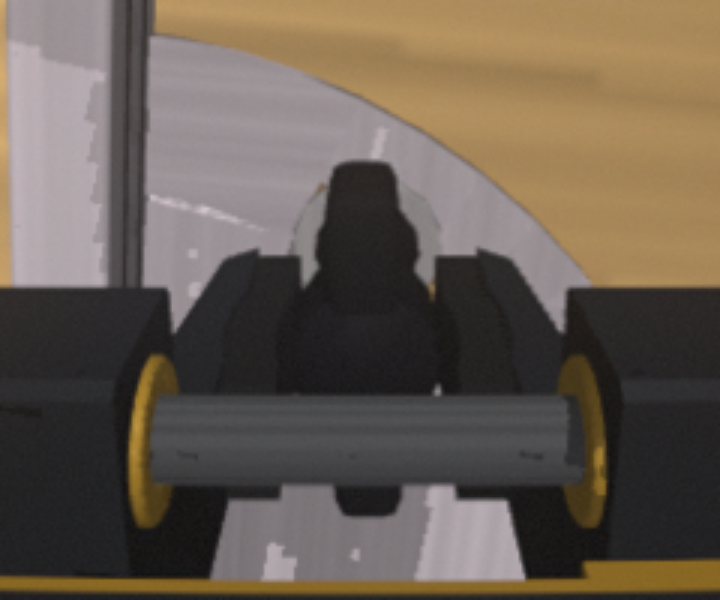

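The wing stays along the hand, so the knob has turned about 54° and is slack. Next is the fence.

```bash
sed -i 's/^K=.*/K=np.array([.6933,.0216])/' h.py
cat >> h.py <<'E'
P=np.array([.6475,-.099]); BY=.1300
def fpos(th,z,r=.205):
    a=BY+th; return [P[0]-r*np.sin(a),P[1]+r*np.cos(a),z]
def fyaw(th): return np.pi/2+BY+th
def est(c=None):
    s=manip.state(); d=s["tool_pos"][:2]-P; print(" th by pos",round(float(np.degrees(np.arctan2(-d[0],d[1])-BY)),2),"by yaw",round(float(np.degrees(yaw_now()-np.pi/2-BY)),2))
E
python3 - <<'E'
from h import *
manip.set_gripper(.045); rep("open")
s=manip.state()["tool_pos"]; manip.move_linear([s[0],s[1],.15],.12)
manip.set_gripper(.055)
manip.move_pose(fpos(0,.13),down(fyaw(0))); manip.move_linear(fpos(0,.048),.1); rep("down")
manip.set_gripper(0,15); rep("grip"); est()
for t in np.radians([4,8,12,16,20,24,27,30]):
    manip.move_pose(fpos(t,.048),down(fyaw(t)))
    if abs(t-.28)<.01: rep(t); est()
manip.dwell(.3); rep("30"); est()
manip.set_gripper(.055); rep("open"); est()
s=manip.state()["tool_pos"]; manip.move_linear([s[0],s[1],.2],.15)
manip.dwell(.1)
import pickle
c=shot("wrist"); pickle.dump(c,open("w4.pkl","wb")); cv2.imwrite("pics/w4.png",c["image"]); rep()
E
```

```text
open 8.93 yaw 102.6 pos [0.6954 0.0238 0.0797] F [ 0.2 -0.3 -0.2] M [-0.067  0.015 -0.006] w 0.045 g 0.0
down 11.51 yaw 97.4 pos [0.6217 0.1043 0.0487] F [-0.1  0.3 -0.7] M [-0.014  0.03  -0.019] w 0.0551 g 0.0
grip 12.12 yaw 97.4 pos [0.621  0.1043 0.0482] F [-0.9 -0.5  2.4] M [-0.114  0.19  -0.031] w 0.0196 g 15.0
 th by pos -0.01 by yaw 0.0
0.2792526803190927 13.12 yaw 113.4 pos [0.5657 0.089  0.0482] F [-2.4  0.4  4.6] M [0.046 0.339 0.158] w 0.02 g 15.0
 th by pos 16.05 by yaw 15.94
30 14.43 yaw 127.4 pos [0.5225 0.0636 0.0481] F [-4.   0.9  5.7] M [0.094 0.481 0.117] w 0.0197 g 15.0
 th by pos 30.09 by yaw 29.96
open 15.1 yaw 127.4 pos [0.5229 0.0637 0.048 ] F [ 0.  -0.1 -0.4] M [-0.065  0.039 -0.028] w 0.055 g 0.0
 th by pos 30.0 by yaw 30.0
 16.42 yaw 127.4 pos [0.5221 0.0637 0.1987] F [-0.7 -1.6 -0.1] M [-0.053  0.026 -0.059] w 0.0551 g 0.0
```

View pics/w4.png

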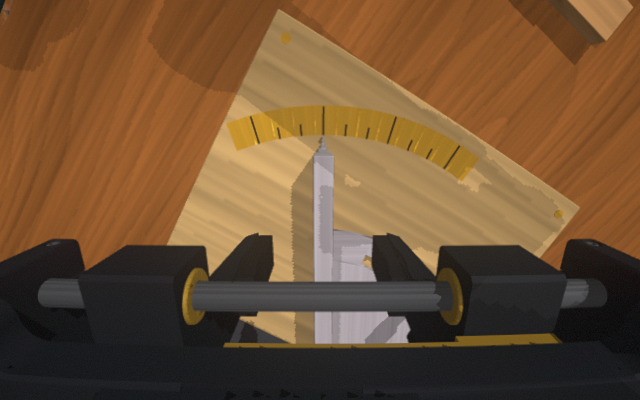

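The pointer tip at about (322,138) looks very close to the 30° line at (323,105–135). A closer crop:

Run:
```python
from h import *
import pickle
c=pickle.load(open("w4.pkl","rb"))
cv2.imwrite("pics/w4b.png",cv2.resize(c["image"][95:170,275:375],None,fx=8,fy=8,interpolation=cv2.INTER_CUBIC))
```

```text
(no output)
```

View pics/w4b.png

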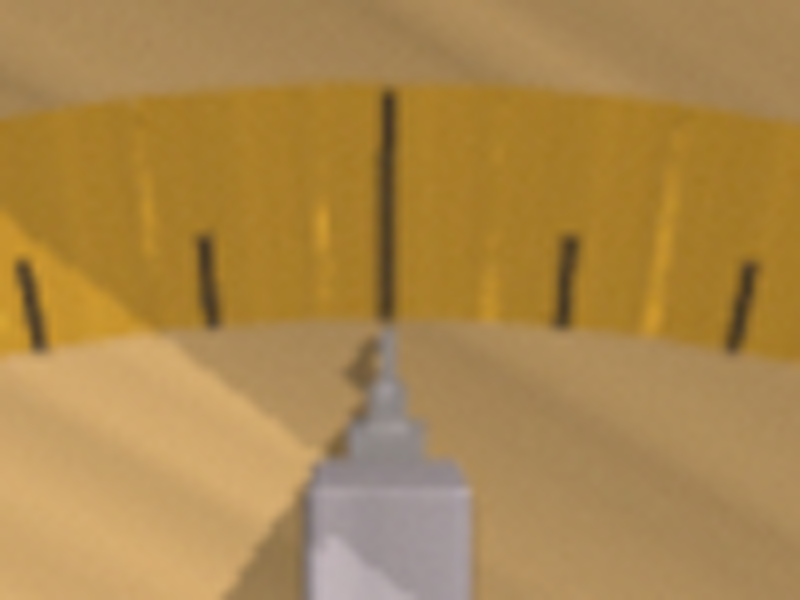

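The tip (388) and the 30° line (387) coincide to within 0.1°. Next I tighten, first back to the knob's original angle while logging the moment.

Run:
```python
from h import *
y=np.radians(48.2); a0=.95
z=lambda a:.0790+.005*a/6.28
manip.set_gripper(.045)
knob(y+a0,.16); manip.move_linear([K[0],K[1],z(a0)],.12); rep("down")
manip.set_gripper(0,60); rep("grip")
a=a0
while a>0.01:
    a-=.05; knob(y+a,z(a)); s=manip.state()
    print(round(a,2),round(float(s["clock"]),2),np.round(yaw_now()-y,3),np.round(s["moment"],3),np.round(s["contact_force"],1))
rep()
```

```text
down 18.34 yaw 102.6 pos [0.6938 0.0217 0.0806] F [-0.  -0.1 -0.3] M [-0.042  0.035  0.004] w 0.045 g 0.0
grip 18.79 yaw 102.6 pos [0.6934 0.0214 0.0809] F [-4.2 -1.2  5.3] M [-0.177  0.581  0.029] w 0.0246 g 60.0
0.9 19.04 0.9 [-0.234  0.567 -0.048] [-2.4 -0.7  6. ]
0.85 19.29 0.85 [-0.176  0.606 -0.031] [-2.3 -0.3  6.2]
0.8 19.54 0.8 [-0.153  0.675 -0.071] [-2.8 -0.5  6. ]
0.75 19.79 0.75 [-0.188  0.61  -0.024] [-4.5 -0.4  5.6]
0.7 20.04 0.7 [-0.192  0.623 -0.054] [-3.5 -0.9  5.4]
0.65 20.29 0.65 [-0.186  0.585 -0.063] [-3.1 -0.9  5.6]
0.6 20.54 0.6 [-0.163  0.582 -0.063] [-2.7 -0.2  5.7]
0.55 20.79 0.55 [-0.173  0.633 -0.056] [-3.2 -1.   5.7]
0.5 21.04 0.5 [-0.119  0.611 -0.074] [-4.1 -0.8  5.2]
0.45 21.29 0.45 [-0.148  0.638  0.003] [-3.7 -0.5  7.1]
0.4 21.54 0.4 [-0.129  0.663  0.032] [-3.3 -0.6  7.2]
0.35 21.79 0.35 [-0.153  0.644  0.073] [-3.5  0.2  5.7]
0.3 22.04 0.3 [-0.123  0.703  0.074] [-3.8 -0.4  6.3]
0.25 22.29 0.25 [-0.182  0.687  0.1  ] [-4.  -0.6  5.5]
0.2 22.54 0.2 [-0.188  0.718  0.177] [-3.8  0.3  6.5]
0.15 22.79 0.15 [-0.169  0.722  0.242] [-2.5  0.2  6.4]
0.1 23.04 0.101 [-0.195  0.737  0.194] [-4.  -0.3  7.8]
0.05 23.29 0.051 [-0.147  0.725  0.201] [-4.4 -1.5  7.1]
-0.0 23.54 0.001 [-0.18   0.744  0.284] [-4.2 -1.2  6.9]
 23.54 yaw 48.2 pos [0.6934 0.0215 0.0804] F [-4.2 -1.2  6.9] M [-0.18   0.744  0.284] w 0.0246 g 60.0
```

The bite shows clearly at about 0.5 rad, with the expected slope. I'll go on to 1.1 rad past the bite (a ≈ −0.6), watching for slip.

Run:
```python
from h import *
import pickle
y=np.radians(48.2)
z=lambda a:.0790+.005*a/6.28
a=0
while a>-.595:
    a-=.05; knob(y+a,z(a)); s=manip.state()
    print(round(a,2),round(float(s["clock"]),2),np.round(yaw_now()-y,3),np.round(s["moment"],3),np.round(s["contact_force"],1))
manip.dwell(.3); rep()
c=shot("wrist"); pickle.dump(c,open("w5.pkl","wb")); cv2.imwrite("pics/w5.png",c["image"])
```

```text
-0.05 23.79 -0.049 [-0.105  0.723  0.379] [-3.3 -0.3  6.9]
-0.1 24.04 -0.099 [-0.132  0.814  0.318] [-3.9 -0.2  7.1]
-0.15 24.29 -0.149 [-0.135  0.781  0.404] [-3.8 -0.8  7.2]
-0.2 24.54 -0.199 [-0.196  0.769  0.376] [-4.9 -1.4  7.6]
-0.25 24.79 -0.249 [-0.086  0.745  0.503] [-4.2 -0.1  7.6]
-0.3 25.04 -0.299 [-0.121  0.807  0.452] [-4.5 -0.4  7.5]
-0.35 25.29 -0.349 [-0.09   0.766  0.551] [-3.5 -1.3  7.2]
-0.4 25.54 -0.399 [-0.143  0.842  0.452] [-4.6  0.1  7.5]
-0.45 25.79 -0.448 [-0.107  0.828  0.583] [-4.2 -0.1  7.8]
-0.5 26.04 -0.498 [-0.071  0.836  0.588] [-4.1 -0.5  7.6]
-0.55 26.29 -0.548 [-0.147  0.805  0.534] [-4.3 -0.2  8.6]
-0.6 26.54 -0.598 [-0.111  0.839  0.585] [-4.4 -0.8  8.6]
 26.84 yaw 13.9 pos [0.6934 0.0214 0.0801] F [-4.7 -0.3  7.9] M [-0.056  0.868  0.566] w 0.0248 g 60.0
```

View pics/w5.png

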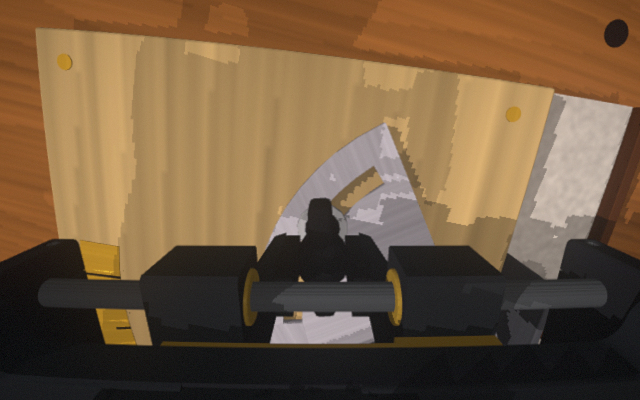

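The wing followed the hand (tip about (319,203)) and the moment is about 0.6 N m at 1.1 rad, so it is firm. I'll release and check the setting from the same pose as before.

Run:
```python
from h import *
manip.set_gripper(.045); rep("open")
s=manip.state()["tool_pos"]; manip.move_linear([s[0],s[1],.2],.12)
manip.move_pose(fpos(np.radians(30),.2),down(fyaw(np.radians(30)))); manip.dwell(.1)
c=shot("wrist"); I=c["image"]; rep()
k=shot("top")["image"]
a=cv2.resize(I[95:170,275:375],(800,600),interpolation=cv2.INTER_CUBIC)
cv2.imwrite("pics/w6.png",a)
```

```text
open 27.38 yaw 13.8 pos [0.6932 0.0216 0.0781] F [0.5 0.1 0. ] M [0.004 0.13  0.048] w 0.0448 g 0.0
 30.36 yaw 127.4 pos [0.5231 0.0637 0.2   ] F [1.  0.1 0.6] M [-0.037  0.034  0.007] w 0.0451 g 0.0
```

View pics/w6.png

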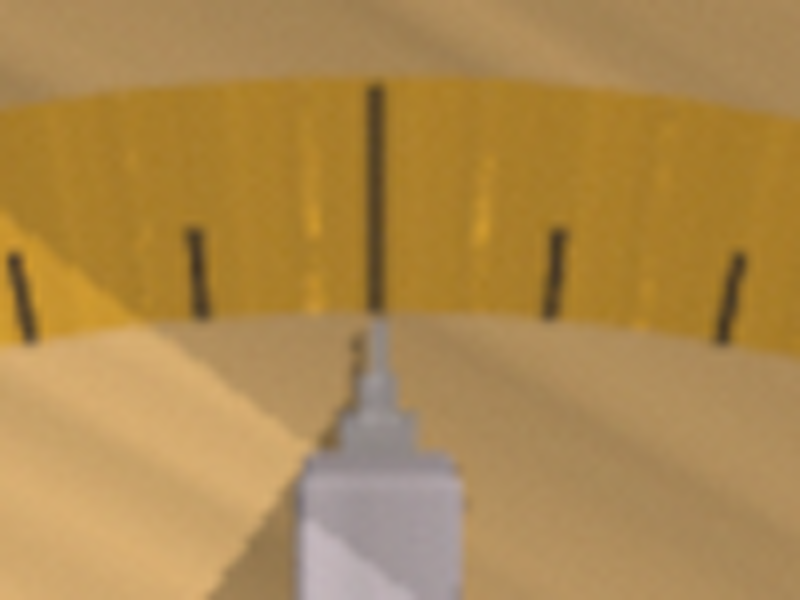

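The pointer tip (377) is still on the 30° line (375), so the setting was not disturbed. I'm handing the job in.

```bash
python3 -c "
from h import *
print(order.close_job())"
```

```text
the job is handed in; nothing more can be done
None
```

The fence is set at 30° (pointer on the line to within about 0.1°), the knob is tightened about 1.1 rad past the bite at roughly 0.6 N m, and the job is handed in; no verdict was returned.

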